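# Put the plane-iron kit in order

### The job

Put the class's plane-sharpening kit back in order: lay every loose plane iron flat on a bed of the wooden rack, lying along the bed with its notch over that bed's pin, and once all of them lie there shut the brass keeper over them. The two tins stand on each other's stands: swap them, so that the round tin stands upright in the middle of the round stand and the square tin in the middle of the square one, whichever way they are turned; you may use the cork mat meanwhile. Leave the yo-yo, top, eraser and compass alone.

Things in the scene. Friction and masses are not known exactly. Their poses are not given: they have to be found in the camera images.
- rack: fixed wooden rack for plane irons. Origin on the desk below the middle; base board 120 mm (x -55 to +65) x 242 (y) x 8 high with four raised beds along x at y = +93, +31, -31, -93. A bed is 98 long (x -53 to +45), 20 wide, top 20 above the desk, so an iron overhangs it by 7 each side. Irons lie along the beds, notched end towards rack +x (the hinge side), one to a bed; any iron fits any bed
- pin1 (a point): foot of the pin on the bed at rack y = +93, level with the bed's top (20 mm above the desk), at rack x = +35; the pin is upright steel, 6 in diameter, and rises 9 above the bed; axes as the rack's
- pin2 (a point): the same for the bed at rack y = +31 mm
- pin3 (a point): the same for the bed at rack y = -31 mm
- pin4 (a point): the same for the bed at rack y = -93 mm
- keeper (a joint): angle of the brass keeper flap that closes over the pins: 0 = shut (level), 1.75 to 1.9 = open, standing up and leaning a little backwards (rack +x); stop at 1.9. It pivots freely and falls either way: pushed from behind well past upright towards rack -x it falls shut by its own weight (100 g)
- keeper_hinge (a point): middle of the keeper's hinge axis, along the rack's y, at rack x = +59, 30.5 mm above the desk; axes as the rack's. Shut, the plate lies 10 above the beds (1 above the pins) over rack x = +13 to +57. It is 220 along rack y, 4 thick, its free edge 46 from the axis. Open, its back can be reached from above; 60 or more of free desk lies behind it
- iron1_c (a point): plane iron (may be absent): flat steel blade 90 mm long (x), 34 wide (y), 5 thick, 100 g, lying flat on the desk at the start, with an open-ended notch 10 wide and 12 deep cut into the middle of its +x end; this point is its centre, half-way through its thickness, x points to the notched end, z up
- iron1_notch (a point): point on the middle line of that iron's notch, 38 mm from the iron's centre along x: 5 out from the root of the notch; the iron sits well when this point is over a pin
- iron2_c (a point): plane iron (may be absent): flat steel blade 90 mm long (x), 34 wide (y), 5 thick, 100 g, lying flat on the desk at the start, with an open-ended notch 10 wide and 12 deep cut into the middle of its +x end; this point is its centre, half-way through its thickness, x points to the notched end, z up
- iron2_notch (a point): point on the middle line of that iron's notch, 38 mm from the iron's centre along x: 5 out from the root of the notch; the iron sits well when this point is over a pin
- iron3_c (a point): plane iron (may be absent): flat steel blade 90 mm long (x), 34 wide (y), 5 thick, 100 g, lying flat on the desk at the start, with an open-ended notch 10 wide and 12 deep cut into the middle of its +x end; this point is its centre, half-way through its thickness, x points to the notched end, z up
- iron3_notch (a point): point on the middle line of that iron's notch, 38 mm from the iron's centre along x: 5 out from the root of the notch; the iron sits well when this point is over a pin
- iron4_c (a point): plane iron (may be absent): flat steel blade 90 mm long (x), 34 wide (y), 5 thick, 100 g, lying flat on the desk at the start, with an open-ended notch 10 wide and 12 deep cut into the middle of its +x end; this point is its centre, half-way through its thickness, x points to the notched end, z up
- iron4_notch (a point): point on the middle line of that iron's notch, 38 mm from the iron's centre along x: 5 out from the root of the notch; the iron sits well when this point is over a pin
- round_stand: round dark wooden stand, a disc 100 mm in diameter, 4 thick, fixed; origin at its centre on the desk
- square_stand: square dark wooden stand 100 mm x 100, 4 thick, fixed; origin at its centre on the desk
- mat: empty cork mat 90 mm (x) x 75 (y), 2 thick, fixed, where a tin may be put down meanwhile; origin at its centre on the desk
- round_tin_c (a point): round closed tin, 56 mm in diameter, 50 high, 200 g, standing on the square stand at the start; this point is its centre, 25 above its foot
- square_tin_c (a point): square closed tin, 54 mm x 54 (x, y), 50 high, 200 g, standing on the round stand at the start; this point is its centre, 25 above its foot, axes along its sides
- yoyo_c (a point): red wooden yo-yo lying flat, 54 mm in diameter, 32 high; its centre; not to be disturbed
- top_c (a point): beech spinning top standing upside down, 48 mm in diameter, 42 high; point 20 above the desk; not to be disturbed
- eraser_c (a point): felt blackboard eraser 110 mm (x) x 45 (y) x 32 high; its centre; not to be disturbed
- compass_c (a point): nickel-plated drawing compass lying flat, legs open, 138 mm (x) x 50 (y) x 8; point amid it; not to be disturbed
Not all that is in view belongs to the job. What is shaped like the part that bears iron1_c but red or turquoise is not meant.

How it is judged (in metres and radians):
On the way, in this order (a step that is already met when the one before it is completed fails the run):
1. every plane iron present lies flat on a bed with its notch over the pin, the keeper still open ((horizontal distance between iron1_notch and pin1 below 0.005 m or horizontal distance between iron1_notch and pin2 below 0.005 m or horizontal distance between iron1_notch and pin3 below 0.005 m or horizontal distance between iron1_notch and pin4 below 0.005 m) and height (world z) of iron1_c between 0.0205 and 0.0245 m and angle between each of iron1_c, iron2_c, iron3_c, iron4_c's own z axis and vertical below 0.08 rad and angle between the x axis of each of iron1_c, iron2_c, iron3_c, iron4_c and the x axis of rack, either way round below 0.14 rad and x of each of iron1_c, iron2_c, iron3_c, iron4_c in the frame of rack below 0.015 m and (horizontal distance between iron2_notch and pin1 below 0.005 m or horizontal distance between iron2_notch and pin2 below 0.005 m or horizontal distance between iron2_notch and pin3 below 0.005 m or horizontal distance between iron2_notch and pin4 below 0.005 m) and height (world z) of iron2_c between 0.0205 and 0.0245 m and (horizontal distance between iron3_notch and pin1 below 0.005 m or horizontal distance between iron3_notch and pin2 below 0.005 m or horizontal distance between iron3_notch and pin3 below 0.005 m or horizontal distance between iron3_notch and pin4 below 0.005 m) and height (world z) of iron3_c between 0.0205 and 0.0245 m and (horizontal distance between iron4_notch and pin1 below 0.005 m or horizontal distance between iron4_notch and pin2 below 0.005 m or horizontal distance between iron4_notch and pin3 below 0.005 m or horizontal distance between iron4_notch and pin4 below 0.005 m) and height (world z) of iron4_c between 0.0205 and 0.0245 m and value of joint keeper above 0.8 rad), for 0.2 s.
2. the keeper is shut (value of joint keeper below 0.08 rad), for 0.2 s.
At the end, for the whole second after the job is handed in: Every iron lies flat along a bed (2 mm, 0.14 rad), notch point within 5 mm of a pin; keeper shut (below 0.08 rad); round tin upright on the round stand, square tin on the square stand, within 18 mm of the centres ((horizontal distance between iron1_notch and pin1 below 0.005 m or horizontal distance between iron1_notch and pin2 below 0.005 m or horizontal distance between iron1_notch and pin3 below 0.005 m or horizontal distance between iron1_notch and pin4 below 0.005 m) and height (world z) of iron1_c between 0.0205 and 0.0245 m and angle between each of iron1_c, iron2_c, iron3_c, iron4_c, round_tin_c, square_tin_c's own z axis and vertical below 0.08 rad and angle between the x axis of each of iron1_c, iron2_c, iron3_c, iron4_c and the x axis of rack, either way round below 0.14 rad and x of each of iron1_c, iron2_c, iron3_c, iron4_c in the frame of rack below 0.015 m and (horizontal distance between iron2_notch and pin1 below 0.005 m or horizontal distance between iron2_notch and pin2 below 0.005 m or horizontal distance between iron2_notch and pin3 below 0.005 m or horizontal distance between iron2_notch and pin4 below 0.005 m) and height (world z) of iron2_c between 0.0205 and 0.0245 m and (horizontal distance between iron3_notch and pin1 below 0.005 m or horizontal distance between iron3_notch and pin2 below 0.005 m or horizontal distance between iron3_notch and pin3 below 0.005 m or horizontal distance between iron3_notch and pin4 below 0.005 m) and height (world z) of iron3_c between 0.0205 and 0.0245 m and (horizontal distance between iron4_notch and pin1 below 0.005 m or horizontal distance between iron4_notch and pin2 below 0.005 m or horizontal distance between iron4_notch and pin3 below 0.005 m or horizontal distance between iron4_notch and pin4 below 0.005 m) and height (world z) of iron4_c between 0.0205 and 0.0245 m and value of joint keeper below 0.08 rad and horizontal distance between round_tin_c and round_stand below 0.018 m and height (world z) of round_tin_c between 0.026 and 0.032 m and horizontal distance between square_tin_c and square_stand below 0.018 m and height (world z) of square_tin_c between 0.026 and 0.032 m); the robot touches nothing.
It fails at once if the yo-yo is shifted by more than 4 cm (distance of yoyo_c from where it was at the start of the episode above 0.04 m).
It fails at once if the spinning top is shifted by more than 4 cm (distance of top_c from where it was at the start of the episode above 0.04 m).
It fails at once if the blackboard eraser is shifted by more than 4 cm (distance of eraser_c from where it was at the start of the episode above 0.04 m).
It fails at once if the drawing compass is shifted by more than 4 cm (distance of compass_c from where it was at the start of the episode above 0.04 m).
Of iron1, iron2, iron3, iron4 only 3 to 4 are there at a start; the rules pass over those that are not, and their reading is None.
At some moment in a run one of round_tin, square_tin may be knocked a few centimetres aside while the robot is not near it.
Once in a run the grip may slacken for a moment while it holds something.
It also fails if it takes over 210 s, if anything falls off the work surface, if the arm or the gripper's body presses on something with over 40 N, if the wrist force passes 120 N, or if a joint passes its speed limit or range.

### The arm

A 7-joint arm with a two-finger parallel gripper is mounted at the origin on the work surface. World frame = base frame: x ahead of the robot, y to its left, z up, the work surface at z = 0. Lengths are in m, angles in degrees, forces in N, time in s.
With the tool pointing down it reaches from about 0.425 to 0.875 m from the base axis. Payload 4.7 kg.
Tool frame: the origin (TCP) lies between the finger pads; the fingertips stand env.finger_overhang ahead of it and the grasp point (between the pads) lies 5 mm behind it (env.finger_overhang is the distance from the TCP to the fingertips, in m); z points along the fingers, y is the line along which they close (so a half turn about z gives the same grasp; the last joint's range is limited). The gripper opens to 87 mm and grips with 3 to 60 N. Pads are 19 mm wide; open, the fingers measure 117 mm over their backs; the gripper's body (75 mm by 190 mm) begins 51 mm behind the grasp point.
Start: joints at [-74.994, 18.392, -4.016, 83.108, 1.295, 78.541, -3.26], TCP at [0.159, 0.63, 0.237] pointing down, gripper open.
Joint ranges: [-163.93, 163.93], [-17.29, 119.83], [-79.2, 71.16], [3.27, 140.29], [-89.18, 269.18], [5.43, 117.66], [-154.24, 154.24]. Speed limits (degrees/s): [147.25, 147.25, 180, 180, 180, 180, 180].

### API

Orientations are given as [roll, pitch, yaw] about the fixed x, y, z axes, in that order (R = Rz(yaw) Ry(pitch) Rx(roll)).
In Python, from cell import telemetry, eyes, env, models gives the robot as it stands. The module is installed in compiled form; this text tells all that it offers.
- The arm moves only by the tool drive_tool, never from a script. Its arguments are lists of equal length, an entry for each row: "angular": the turn, a rotation vector about the tool's x, y, z in rad, a list of three; "delta_pos": the shift along the tool's x, y, z in cm, a list of three; "gripper": the finger opening in cm, from 0 to 8.7. A call has 1 to 20 rows; each row shifts and turns the commanded pose from where the row before left it, along the tool's axes as they then stand; what a row does not reach is not made up. A row lasts 1/10 s, in which the tool goes at most 50 mm and 8.59 degrees, less where a joint would pass 70% of its speed; a pose out of reach is approached as far as the arm can. A call with a gripper value outside its range is refused whole. The fingers move at their own pace and stop on an object; "squeeze" is the grip in N (left out, the last holds). Time passes only in rows, so rows that do not move let the fingers close. It gives the time, the measured TCP pose, the force, the opening and the grip force at its end, in the units of the state.
- telemetry.get_obs(): the state, without advancing time (a new reading comes with each control period).
- eyes.read_camera(name): name is "side" or "top"; returns a dict with "pixels" (384x512x3 uint8, red, green, blue), "mtx" (3x3 intrinsics, pixels), "D" ([k1, k2, p1, p2, k3] as OpenCV has them; the pictures are not rectified), "origin" and "orientation" of the camera in the world. Camera axes: x right, y down, z forward; pixel columns grow to the right and rows downward; lengths in m; the calibration is good to about 2 mm. A picture is of the moment at which its call begins. There is no depth.
- env.sign_off(): hands the job in; it is judged then, once.
Trained networks look in a picture, given as the dict that the camera call returned (one of the last four; its "shot" number tells which), for a name from the list of things; names that differ only in an ending like _2 or _b are one class to them, and where a whole thing is asked for, a point or a joint stands for the part that bears it (a point fixed in the world has none). Each returns a list of dicts, best first, with "p" (0 to 1); they miss things now and then, are a little off and sometimes report something else, mostly with a low value. They report only what shows in the picture. A call takes as long as a camera call. They do not tell look-alikes from the thing itself.
- models.search_frame(picture, target): "centre" ([column, row] in pixels, amid what is visible of it).
- models.cut_out(picture, target): "pixels" (384x512 bool, what is visible of it) and "centre" ([column, row] in pixels, amid what is visible of it).
The state is a dict: "time_s": time; "qpos": joint angles; "joint_velocities": joint speeds; "effort": joint torques, N m; "tool_pos": TCP position; "tool_rot": TCP orientation; "force": force on the tool from outside, world axes, zero at the start; "wrist_torque": the same for the moment, N m; "grip_width": finger opening in m; "grasp_force": force on a finger pad.
Only numpy, scipy, OpenCV 4.12 (cv2) and the standard library are available. Lean on these libraries where they do the work, as an engineer would, in place of code of your own. Each camera call takes 0.05 s, during which the arm holds its last target. There are 200 camera calls.

## Working session

There is one attempt and no reset: what is moved stays moved. The work goes in short steps, Python scripts to look and compute and a tool call to move; the robot and the scene stay as the last step left them, time stands still between calls to the robot, and variables do not carry over. Pictures are saved under pics/ and viewed, at most 14 in all, crops included, and the job is handed in when it is done.

Besides the shell and the picture viewer there is one more tool, called after "Emit:" as name(argument=value, ...) on one line, values as JSON. drive_tool: Moves the arm, as the interface text tells. Its arguments: {"type":"object","properties":{"angular":{"type":"array","items":{"type":"array","items":{"type":"number"}}},"delta_pos":{"type":"array","items":{"type":"array","items":{"type":"number"}}},"gripper":{"type":"array","items":{"type":"number"}},"squeeze":{"type":"number"}},"required":["angular","delta_pos","gripper"]}

```bash
mkdir -p pics; python3 - <<'E'
from cell import telemetry, eyes, env, models
import cv2
print(env.finger_overhang, telemetry.get_obs())
for n in ("top","side"):
    p=eyes.read_camera(n); cv2.imwrite(f"pics/{n}0.png",cv2.resize(p["pixels"][:,:,::-1],(768,576)))
    print(n,p["mtx"],p["D"],p["origin"],p["orientation"])
E
```

```text
0.014 {'time_s': 0.0, 'qpos': array([-74.99424241,  18.43611624,  -4.01590135,  83.17315877,
         1.29467576,  78.5413197 ,  -3.25982665]), 'joint_velocities': array([-0.00829039,  0.00825494, -0.02849588, -0.0124758 ,  0.09390788,
        0.03063183, -0.15782554]), 'effort': array([ 7.06079463e-04, -4.91303444e+01, -4.03353274e-01, -3.12524414e+01,
       -6.37616334e-02,  4.37788549e-02,  1.67273074e-04]), 'tool_pos': array([0.15934208, 0.62963375, 0.23551018]), 'tool_rot': array([-1.79894630e+02,  5.30953088e-03,  1.65804418e+02]), 'force': array([-0.57893566, -0.15472109,  0.62337397]), 'wrist_torque': array([ 0.01095539, -0.01391842,  0.0585718 ]), 'grasp_force': 0.0, 'grip_width': 0.0868131141775385}
top [[451.42120833   0.         258.35075675]
 [  0.         451.42120833 188.20175645]
 [  0.           0.           1.        ]] [-0.16082328  0.          0.          0.          0.        ] [ 0.23527258 -0.00418678  1.15467758] [-168.21554604   -0.25454515  -97.17696996]
side [[491.26953235   0.         257.85573696]
 [  0.         491.26953235 191.73439829]
 [  0.           0.           1.        ]] [-0.16120787  0.          0.          0.          0.        ] [0.34897874 0.97341007 1.08624121] [-136.01706264   -0.93601814 -170.94073182]
```

View pics/top0.png

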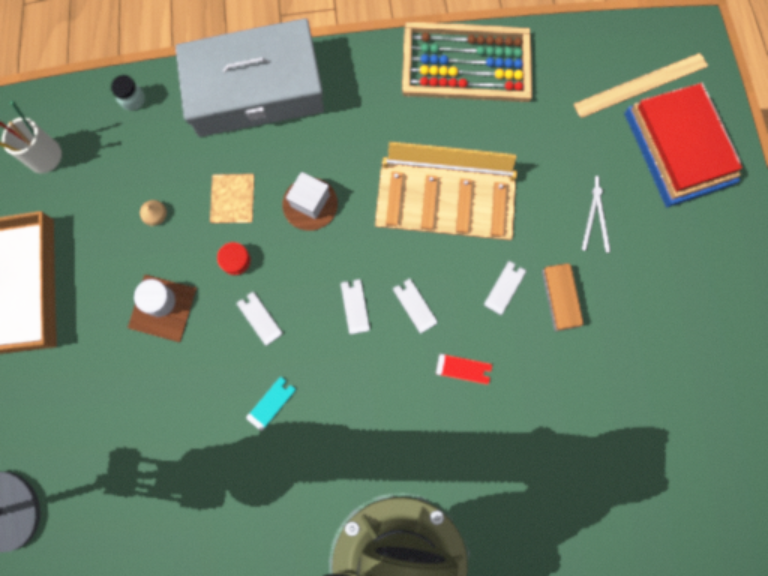

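View pics/side0.png

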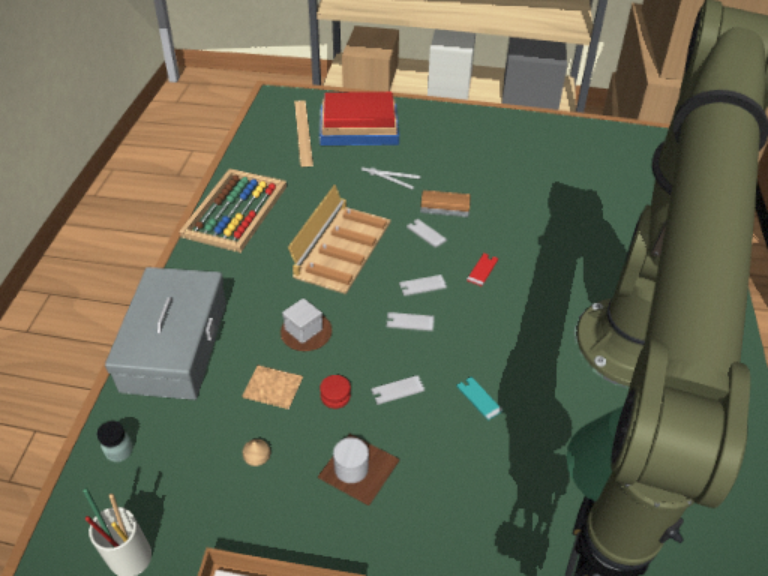

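```bash
cat > h.py <<'E'
import numpy as np, cv2
from scipy.optimize import minimize
from scipy.spatial.transform import Rotation as R
from cell import telemetry, eyes, env, models
def box(x0,x1,y0,y1,z0,z1): return np.array([[x,y,z] for x in(x0,x1) for y in(y0,y1) for z in(z0,z1)])/1000.
def iron(z=0):
    return [box(-45,33,-17,17,z,z+5),box(33,45,-17,-5,z,z+5),box(33,45,5,17,z,z+5)]
def keeper(a):
    b=box(-46,-2,-110,110,-2,2); c,s=np.cos(a),np.sin(a)   # a: rotates free edge up from -x
    x,z=b[:,0].copy(),b[:,2].copy(); b[:,0]=c*x+s*z+.059; b[:,2]=-s*x+c*z+.0305; return b
def rack(a=1.85,k=True):
    return [box(-55,65,-121,121,0,8)]+[box(-53,45,y-10,y+10,8,20) for y in(93,31,-31,-93)]+([keeper(a)] if k else [])
def cyl(r,z0,z1):
    t=np.linspace(0,2*np.pi,40,endpoint=False); return [np.array([[r*np.cos(a),r*np.sin(a),z] for a in t for z in(z0,z1)])/1000.]
def proj(P,c):
    Rc=R.from_euler('xyz',c["orientation"],degrees=True).as_matrix(); q=(P-c["origin"])@Rc
    return cv2.projectPoints(q,np.zeros(3),np.zeros(3),np.array(c["mtx"]),np.array(c["D"]))[0][:,0]
def ground(uv,c,z):
    n=cv2.undistortPoints(np.array([[uv]],float),np.array(c["mtx"]),np.array(c["D"]))[0,0]
    d=R.from_euler('xyz',c["orientation"],degrees=True).as_matrix()@np.r_[n,1]; o=np.array(c["origin"]); return (o+d*(z-o[2])/d[2])[:2]
def place(parts,x,y,yaw):
    c,s=np.cos(yaw),np.sin(yaw); M=np.array([[c,-s,0],[s,c,0],[0,0,1]]); return [p@M.T+[x,y,0] for p in parts]
def sil(parts,c,S=4):
    m=np.zeros((384*S,512*S),np.uint8)
    for p in parts:
        h=cv2.convexHull(((proj(p,c)+.5)*S-.5).astype(np.float32))
        cv2.fillConvexPoly(m,np.round(h*16).astype(np.int32),255,shift=4)
    return cv2.resize(m,(512,384),interpolation=cv2.INTER_AREA)/255.
def fit(parts,mask,c,x0,yaw=True,steps=(.006,.006,.08)):
    t=cv2.GaussianBlur(mask.astype(float),(0,0),1.)
    f=lambda v: ((cv2.GaussianBlur(sil(place(parts,v[0],v[1],v[2] if yaw else x0[2]),c),(0,0),1.)-t)**2).sum()
    x0=np.array(x0,float); n=3 if yaw else 2
    sx=np.vstack([x0[:n]]+[x0[:n]+np.eye(n)[i]*steps[i] for i in range(n)])
    r=minimize(f,x0[:n],method='Nelder-Mead',options=dict(initial_simplex=sx,xatol=1e-4,fatol=1e-2,maxfev=200))
    return r.x,r.fun/t.sum()
def meanrgb(p,m): return p["pixels"][m].mean(0)
def irons(p):
    out=[]
    for d in models.cut_out(p,"iron1_c"):
        m=d["pixels"]
        if d["p"]<.3 or m.sum()<60: continue
        r,g,b=meanrgb(p,m)
        if max(r,g,b)-min(r,g,b)<50: out.append(m)
    return out
def fit_iron(m,p,z=0):
    g=ground(np.argwhere(m).mean(0)[::-1],p,z/1000+.003)
    pts=np.array([ground(q[::-1],p,z/1000+.003) for q in np.argwhere(m)]); w,V=np.linalg.eigh(np.cov(pts.T)); a=np.arctan2(V[1,1],V[0,1])
    return min((fit(iron(z),m,p,[*g,a+k]) for k in(0,np.pi)),key=lambda r:r[1])
E
cat > m1.py <<'E'
from h import *
import time
for n in("top","side"):
    p=eyes.read_camera(n); t0=time.time()
    for m in irons(p):
        v,e=fit_iron(m,p); print(n,"iron",np.round(v[:2],4),round(np.degrees(v[2]),1),round(e,3),m.sum())
    K=models.cut_out(p,"keeper"); Q=models.cut_out(p,"rack"); print([d["p"] for d in K],[d["p"] for d in Q])
    m=K[0]["pixels"]|Q[0]["pixels"]; g=ground(Q[0]["centre"],p,.01)
    for a in(1.75,1.8,1.85,1.9):
        v,e=fit(rack(a),m,p,[*g,0]); print(n,"rack",a,np.round(v[:2],4),round(np.degrees(v[2]),2),round(e,3))
    for nm,pt in(("round_tin_c",cyl(28,4,54)),("square_tin_c",[box(-27,27,-27,27,4,54)])):
        d=models.cut_out(p,nm)[0]; v,e=min((fit(pt,d["pixels"],p,[*ground(d["centre"],p,.03),a]) for a in((0,.4,.8,1.2) if nm[0]=="s" else (0,))),key=lambda r:r[1]); print(n,nm,np.round(v,4),round(e,3))
    for nm,pt in(("round_stand",cyl(50,0,4)),("square_stand",[box(-50,50,-50,50,0,4)]),("mat",[box(-45,45,-37.5,37.5,0,2)])):
        D=models.cut_out(p,nm); d=D[0]["pixels"]
        T={"r":"square_tin_c","s":"round_tin_c"}.get(nm[0])
        if T: # ignore tin region: union with tin, fit stand+tin unknown -> use hull
            h=cv2.convexHull(np.argwhere(d)[:,::-1].astype(np.int32)); f=np.zeros((384,512),np.uint8); cv2.fillConvexPoly(f,h,1); d=f>0
        v,e=min((fit(pt,d,p,[*ground(np.argwhere(d).mean(0)[::-1],p,.004),a]) for a in(0,.5,1.)),key=lambda r:r[1]); print(n,nm,np.round(v,4),round(e,3),D[0]["p"])
    for nm in("yoyo_c","top_c","eraser_c","compass_c"):
        d=models.search_frame(p,nm)[0]; print(n,nm,np.round(ground(d["centre"],p,.015),3))
    print(time.time()-t0)
E
python3 m1.py
```

```text
top iron [ 0.426  -0.0803] 25.2 0.016 424
[0.6, 0.32] [0.72, 0.64, 0.3]
top rack 1.75 [0.7343 0.1069] -91.99 2.376
top rack 1.8 [0.7353 0.1002] -96.97 2.379
top rack 1.85 [0.738  0.0897] -103.18 2.384
top rack 1.9 [0.7381 0.0811] -108.38 2.387
top round_tin_c [0.4898 0.3636 0.002 ] 0.068
top square_tin_c [0.6403 0.0806 0.9631] 0.006
top round_stand [0.6274 0.0816 0.4961] 0.272 0.56
top square_stand [0.4774 0.3609 1.1842] 0.006 0.84
top mat [ 0.6634  0.2207 -0.1365] 0.006 0.55
top yoyo_c [ 0.435 -0.243]
top top_c [0.651 0.36 ]
top eraser_c [ 0.405 -0.338]
top compass_c [ 0.544 -0.421]
10.711943626403809
side iron [ 0.4276 -0.0839] 26.5 0.006 277
[0.76, 0.3] [0.73, 0.49]
side rack 1.75 [ 0.6077 -0.1643] -13.2 0.025
side rack 1.8 [ 0.607  -0.1645] -13.02 0.021
side rack 1.85 [ 0.606  -0.1641] -13.31 0.02
side rack 1.9 [ 0.6052 -0.1641] -12.73 0.019
side round_tin_c [0.4897 0.3601 0.0762] 0.006
side square_tin_c [0.639  0.075  0.7765] 0.059
side round_stand [0.6318 0.0795 0.6062] 0.381 0.62
side square_stand [0.4766 0.3575 1.2048] 0.005 0.76
side mat [ 0.662   0.2187 -0.0913] 0.006 0.92
side yoyo_c [0.538 0.22 ]
side top_c [0.654 0.366]
side eraser_c [ 0.415 -0.345]
side compass_c [ 0.624 -0.158]
9.926787614822388
```

```bash
cat >> h.py <<'E'
def wh_irons(p):
    x=p["pixels"].astype(int); m=((x.min(2)>110)&(x.max(2)-x.min(2)<40)).astype(np.uint8)
    n,l,s,c=cv2.connectedComponentsWithStats(m,connectivity=4); o=[]
    for i in range(1,n):
        if 150<s[i,4]<600:
            g=ground(c[i],p,.003)
            if .3<g[0]<.55 and -.3<g[1]<.3: o.append(l==i)
    return o
def near(p,nm,xy,z=.01,r=.05):
    for d in models.cut_out(p,nm):
        if np.hypot(*(ground(d["centre"],p,z)-xy))<r: return d["pixels"]
E
cat > m2.py <<'E'
from h import *
for n in("top","side"):
    p=eyes.read_camera(n); ov=p["pixels"].copy()
    for m in wh_irons(p):
        v,e=fit_iron(m,p); print(n,"iron",np.round(v[:2],4),round(np.degrees(v[2]),1),round(e,3),m.sum())
        ov[sil(place(iron(),*v),p)>.5]=[255,255,0]
    k=near(p,"keeper",[.67,-.18],.05,.07); q=near(p,"rack",[.6,-.164],.01,.07)
    if q is None: print("no rack"); 
    else:
        m=q|k if k is not None else q; print(k is not None)
        for a in(1.75,1.82,1.9):
            v,e=fit(rack(a),m,p,[.606,-.164,-.23]); print(n,"rack",a,np.round(v[:2],4),round(np.degrees(v[2]),2),round(e,3))
        s=sil(place(rack(a),*v),p)>.5; cs,_=cv2.findContours(s.astype(np.uint8),0,1); cv2.drawContours(ov,cs,-1,(255,0,255),1)
        for b in place(rack(a),*v)[1:5]:
            h=cv2.convexHull(proj(b[1::2],p)); cv2.polylines(ov,[np.round(h*16).astype(np.int32)],True,(0,0,255),1,shift=4)
    for sn,tn,st,tp,a in(("round_stand","square_tin_c",cyl(50,0,4),[box(-27,27,-27,27,4,54)],[.64,.08]),):
        t=near(p,tn,a,.03); s=near(p,sn,a); 
        if t is None or s is None: print("miss"); continue
        tv,te=min((fit(tp,t,p,[*a,b]) for b in(0,.4,.8,1.2)),key=lambda r:r[1]); print(n,tn,np.round(tv,4),te)
        P=place(tp,*tv); f=fit
        g=lambda v:((sil(place(st,v[0],v[1],0)+P,p)-(t|s))**2).sum()
        r=minimize(g,[.632,.08],method='Nelder-Mead',options=dict(initial_simplex=[[.632,.08],[.64,.08],[.632,.09]],xatol=2e-4)); print(n,sn,r.x,r.fun)
    for nm,a in(("yoyo_c",[.54,.22]),("top_c",[.65,.36]),("eraser_c",[.41,-.34]),("compass_c",[.54,-.42])):
        m=near(p,nm,a,.015,.06)
        if m is not None:
            q=np.array([ground(u[::-1],p,.015) for u in np.argwhere(m)]); print(n,nm,q.mean(0).round(3),q.min(0).round(3),q.max(0).round(3))
    cv2.imwrite(f"pics/{n}ov.png",cv2.resize((ov[100:260,140:440] if n=="top" else ov[100:300,150:400])[:,:,::-1],(750,400 if n=="top" else 600),interpolation=cv2.INTER_CUBIC))
E
python3 m2.py
```

```text
top iron [ 0.4403 -0.2408] 321.9 0.063 556
top iron [0.4391 0.0235] 2.7 0.057 562
top iron [ 0.4276 -0.0796] 24.8 0.062 575
top iron [0.4387 0.1906] 28.6 0.061 565
True
top rack 1.75 [ 0.6069 -0.1603] -13.57 0.019
top rack 1.82 [ 0.6058 -0.1606] -13.34 0.012
top rack 1.9 [ 0.6045 -0.1603] -13.48 0.009Traceback (most recent call last):
  File "m2.py", line 15, in <module>
    h=cv2.convexHull(proj(b[1::2],p)); cv2.polylines(ov,[np.round(h*16).astype(np.int32)],True,(0,0,255),1,shift=4)
cv2.error: OpenCV(4.12.0) /io/opencv/modules/imgproc/src/convhull.cpp:143: error: (-215:Assertion failed) total >= 0 && (depth == CV_32F || depth == CV_32S) in function 'convexHull'
```

```bash
sed -i 's/proj(b\[1::2\],p)/proj(b[1::2],p).astype(np.float32)/' m2.py; sed -i 's/x.min(2)>110/x.min(2)>145/' h.py; python3 m2.py
```

```text
top iron [ 0.4396 -0.2406] 322.9 0.014 487
top iron [0.4392 0.0232] 3.2 0.013 495
top iron [ 0.4282 -0.0795] 24.4 0.009 495
top iron [0.4386 0.1901] 28.7 0.011 493
True
top rack 1.75 [ 0.6078 -0.1607] -13.09 0.023
top rack 1.82 [ 0.6069 -0.1601] -13.33 0.014
top rack 1.9 [ 0.6055 -0.1599] -13.3 0.009
miss
top yoyo_c [0.546 0.223] [0.516 0.197] [0.575 0.249]
top top_c [0.648 0.362] [0.625 0.34 ] [0.672 0.383]
top eraser_c [ 0.408 -0.335] [ 0.352 -0.363] [ 0.465 -0.307]
top compass_c [ 0.543 -0.423] [ 0.479 -0.442] [ 0.615 -0.387]
side iron [ 0.438  -0.2452] 321.4 0.014 194
side iron [ 0.4255 -0.0845] 24.6 0.008 249
side iron [0.4371 0.0189] 3.6 0.011 281
side iron [0.4369 0.1856] 28.9 0.008 348
True
side rack 1.75 [ 0.6066 -0.1658] -13.19 0.018
side rack 1.82 [ 0.6054 -0.1648] -12.94 0.016
side rack 1.9 [ 0.6041 -0.1652] -12.89 0.017
side square_tin_c [0.6393 0.0756 0.8677] 0.03859287903490135
side round_stand [0.63369558 0.07605088] 49.03906189926951
side yoyo_c [0.545 0.219] [0.519 0.182] [0.571 0.255]
side top_c [0.65  0.364] [0.63  0.341] [0.671 0.386]
side eraser_c [ 0.407 -0.342] [ 0.351 -0.389] [ 0.464 -0.298]
side compass_c [ 0.541 -0.417] [ 0.485 -0.439] [ 0.61  -0.384]
```

View pics/topov.png

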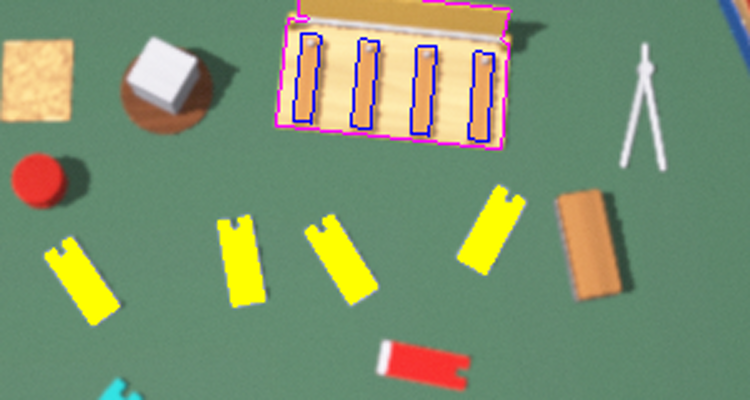

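```bash
cat >> h.py <<'E'
RACK=(.605,-.1625,np.radians(-13.1))
def rackpt(x,y,r=None):
    X,Y,a=r or RACK; c,s=np.cos(a),np.sin(a); return X+(c*x-s*y)/1000,Y+(s*x+c*y)/1000
def plan(x,y,z,yaw):
    o=telemetry.get_obs(); T=o["tool_pos"]; cy=o["tool_rot"][2]
    d=(cy-yaw+180)%360-180   # turn about tool z (down)
    a=np.radians(yaw); dx,dy=x-T[0],y-T[1]
    print("turn rad %.3f  shift cm after turn: x %.2f y %.2f z %.2f"%(np.radians(d),100*(np.cos(a)*dx+np.sin(a)*dy),100*(np.sin(a)*dx-np.cos(a)*dy),100*(T[2]-z)), "| now",T.round(4),o["tool_rot"].round(2),"w",round(o["grip_width"],4),"F",round(o["grasp_force"],1))
E
python3 -c "
from h import *
plan(.4382,.0211,.08,183.4)"
```

```text
turn rad -0.307  shift cm after turn: x -24.22 y -62.45 z 15.66 | now [0.1594 0.6301 0.2366] [180.     0.   165.81] w 0.0868 F 0.0
```

Emit:
drive_tool(angular=[[0,0,-0.102],[0,0,-0.102],[0,0,-0.103],[0,0,0],[0,0,0],[0,0,0],[0,0,0],[0,0,0],[0,0,0],[0,0,0],[0,0,0],[0,0,0],[0,0,0],[0,0,0],[0,0,0],[0,0,0],[0,0,0],[0,0,0],[0,0,0],[0,0,0]], delta_pos=[[0,0,0],[0,0,0],[0,0,0],[-2.16,-3.63,0],[-2.16,-3.63,0],[-2.16,-3.63,0],[-2.16,-3.63,0],[-2.16,-3.63,0],[-2.16,-3.63,0],[-2.16,-3.63,0],[-2.16,-3.63,0],[-0.86,-4.17,0],[-0.86,-4.17,0],[-0.86,-4.17,0],[-0.86,-4.17,0],[-0.86,-4.17,0],[-0.86,-4.17,0],[-0.86,-4.17,0],[-0.86,-4.17,0],[0,0,2]], gripper=[8,7,6,5,5,5,5,5,5,5,5,5,5,5,5,5,5,5,5,5], squeeze=40)

```text
time_s: 4.45
tool_pos: [0.4405, 0.0156, 0.2192]
tool_rot: [180.0, 0.4, -177.1]
force: [-1.5, 1.3, 0.1]
grip_width: 0.0499
grasp_force: 0.0
```

```bash
python3 -c "
from h import *
plan(.4382,.0211,.0155,183.4)"
```

```text
turn rad -0.010  shift cm after turn: x 0.20 y 0.56 z 20.37 | now [0.4405 0.0156 0.2192] [ 179.99    0.39 -177.15] w 0.0499 F 0.0
```

Emit:
drive_tool(angular=[[0,0,-0.01],[0,0,0],[0,0,0],[0,0,0],[0,0,0],[0,0,0],[0,0,0],[0,0,0],[0,0,0],[0,0,0],[0,0,0],[0,0,0],[0,0,0],[0,0,0],[0,0,0]], delta_pos=[[0.2,0.56,3],[0,0,4],[0,0,4],[0,0,4],[0,0,2.5],[0,0,1.5],[0,0,0.7],[0,0,0.5],[0,0,0.17],[0,0,0],[0,0,0],[0,0,0],[0,0,0],[0,0,0],[0,0,0]], gripper=[5,5,5,5,5,5,5,5,5,5,2.5,2.5,2.5,2.5,2.5], squeeze=40)

```text
time_s: 5.95
tool_pos: [0.4371, 0.0269, 0.0144]
tool_rot: [180.0, 0.2, -176.0]
force: [-0.0, -2.3, 7.2]
grip_width: 0.0331
grasp_force: 41.1
```

```bash
python3 -c "
from h import *
plan(.4382,.0211,.0155,183.4)"
```

```text
turn rad 0.010  shift cm after turn: x -0.08 y -0.59 z -0.11 | now [0.4371 0.0269 0.0144] [ 179.97    0.2  -176.04] w 0.0331 F 41.1
```

Emit:
drive_tool(angular=[[0,0,0],[0,0,0],[0,0,0],[0,0,0],[0,0,0],[0,0,0],[0,0,0],[0,0,0],[0,0,0],[0,0,0],[0,0,0]], delta_pos=[[0,0,0],[0,0,0],[0,0,-1],[0,0,-3],[0,0,-3],[0,4,-3],[0,4,-1],[0,4,0],[0,4,0],[0,0,0],[0,0,0]], gripper=[5,5,5,5,5,5,5,5,5,5,5])

```text
time_s: 7.05
tool_pos: [0.4242, 0.187, 0.1235]
tool_rot: [-180.0, 0.0, -175.9]
force: [0.2, 0.2, -0.8]
grip_width: 0.05
grasp_force: 0.0
```

```bash
cat > m3.py <<'E'
from h import *
for n in("top","side"):
    p=eyes.read_camera(n)
    for m in wh_irons(p):
        v,e=fit_iron(m,p); print(n,"iron",np.round(v[:2],4),round(np.degrees(v[2]),1),round(e,3),m.sum())
    cv2.imwrite(f"pics/{n}_m3.png",cv2.resize(p["pixels"][:,:,::-1],(768,576)))
plan(.4378,.1879,.0155,208.8)
E
python3 m3.py
```

```text
top iron [ 0.4391 -0.2394] 321.1 0.909 175
top iron [0.4386 0.0291] 3.5 0.088 380
top iron [ 0.4238 -0.0815] 22.5 0.121 360
side iron [0.4369 0.1856] 29.0 0.008 347
turn rad -0.435  shift cm after turn: x -1.29 y -0.43 z 10.77 | now [0.4244 0.1854 0.1232] [-1.7998e+02  2.0000e-02 -1.7612e+02] w 0.05 F 0.0
```

Emit:
drive_tool(angular=[[0,0,-0.145],[0,0,-0.145],[0,0,-0.145],[0,0,0],[0,0,0],[0,0,0],[0,0,0],[0,0,0],[0,0,0],[0,0,0],[0,0,0],[0,0,0],[0,0,0],[0,0,0]], delta_pos=[[0,0,0],[0,0,0],[0,0,0],[-1.29,-0.43,3],[0,0,3],[0,0,2.5],[0,0,1.3],[0,0,0.7],[0,0,0.27],[0,0,0],[0,0,0],[0,0,0],[0,0,0],[0,0,0]], gripper=[5,5,5,5,5,5,5,5,5,5,2.5,2.5,2.5,2.5], squeeze=40)

```text
time_s: 8.55
tool_pos: [0.438, 0.1894, 0.0158]
tool_rot: [180.0, 0.1, -151.1]
force: [-0.7, 0.1, 3.2]
grip_width: 0.0331
grasp_force: 40.0
```

```bash
cat >> h.py <<'E'
def bed(i,dx=-4.5,z=.08):
    x,y=rackpt(dx,[93,31,-31,-93][i-1]); plan(x,y,z,180+np.degrees(RACK[2]))
E
python3 -c "
from h import *
plan(.4378,.1879,.0155,208.8)
bed(1)"
```

```text
turn rad 0.002  shift cm after turn: x 0.09 y -0.13 z 0.03 | now [0.438  0.1894 0.0158] [ 1.7999e+02  7.0000e-02 -1.5110e+02] w 0.0331 F 40.0
turn rad 0.733  shift cm after turn: x -23.79 y -21.19 z -6.42 | now [0.438  0.1894 0.0158] [ 1.7999e+02  7.0000e-02 -1.5110e+02] w 0.0331 F 40.0
```

Emit:
drive_tool(angular=[[0,0,0],[0,0,0.1466],[0,0,0.1466],[0,0,0.1466],[0,0,0.1466],[0,0,0.1466],[0,0,0],[0,0,0],[0,0,0],[0,0,0],[0,0,0],[0,0,0],[0,0,0],[0,0,0],[0,0,0],[0,0,0],[0,0,0],[0,0,0],[0,0,0]], delta_pos=[[0,0,-0.5],[0,0,-1.5],[0,0,-2],[0,0,-2],[0,0,-2],[0,0,-2],[-2.38,-2.12,0],[-2.38,-2.12,0],[-2.38,-2.12,0],[-2.38,-2.12,0],[-2.38,-2.12,0],[-2.38,-2.12,0],[-2.38,-2.12,0],[-2.38,-2.12,0],[-2.38,-2.12,0],[-2.38,-2.12,0],[0,0,1],[0,0,0],[0,0,0]], gripper=[2.5,2.5,2.5,2.5,2.5,2.5,2.5,2.5,2.5,2.5,2.5,2.5,2.5,2.5,2.5,2.5,2.5,2.5,2.5], squeeze=40)

```text
time_s: 10.45
tool_pos: [0.6204, -0.0699, 0.1045]
tool_rot: [180.0, -0.1, 167.0]
force: [-0.6, -0.3, -2.1]
grip_width: 0.0329
grasp_force: 40.0
```

```bash
cat > m4.py <<'E'
import sys
from h import *
for n in("top","side"):
    p=eyes.read_camera(n)
    c=np.round(proj(np.array([[.61,-.16,.03]]),p)[0]).astype(int)
    q=p["pixels"][max(0,c[1]-55):c[1]+55,max(0,c[0]-75):c[0]+75,::-1]
    cv2.imwrite(f"pics/{n}_{sys.argv[1]}.png",cv2.resize(q,None,fx=4,fy=4,interpolation=cv2.INTER_CUBIC))
bed(1,-3.6,.0365)
E
python3 m4.py a
```

```text
turn rad 0.002  shift cm after turn: x -0.19 y -0.10 z 6.87 | now [ 0.621  -0.0697  0.1052] [ 1.7994e+02 -3.0000e-02  1.6700e+02] w 0.0329 F 40.0
```

View pics/side_a.png

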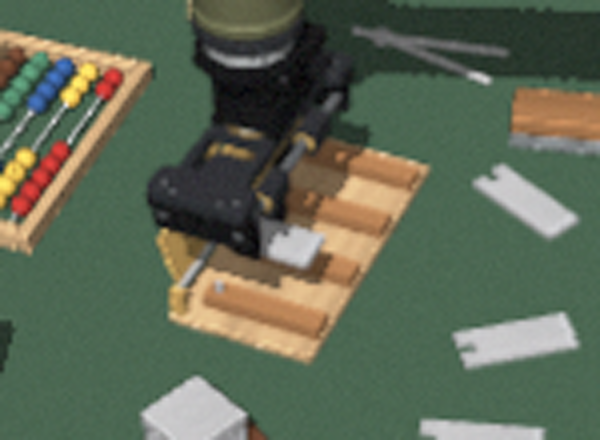

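Emit:
drive_tool(angular=[[0,0,0.002],[0,0,0],[0,0,0],[0,0,0],[0,0,0],[0,0,0],[0,0,0],[0,0,0],[0,0,0]], delta_pos=[[-0.19,-0.1,1.5],[0,0,2],[0,0,1.5],[0,0,0.5],[0,0,0.4],[0,0,0.4],[0,0,0.4],[0,0,0.17],[0,0,0]], gripper=[2.5,2.5,2.5,2.5,2.5,2.5,2.5,2.5,2.5])

```text
time_s: 11.45
tool_pos: [0.6231, -0.0726, 0.0365]
tool_rot: [180.0, 0.0, 166.8]
force: [-0.3, 0.6, -1.0]
grip_width: 0.0326
grasp_force: 40.0
```

```bash
python3 -c "
from h import *
bed(1,-3.6,.0365)
print(telemetry.get_obs()['force'])"
```

```text
turn rad -0.002  shift cm after turn: x 0.09 y 0.14 z 0.00 | now [ 0.6231 -0.0726  0.0365] [1.7998e+02 3.0000e-02 1.6678e+02] w 0.0326 F 40.0
[-0.27281413  0.57050096 -0.95381677]
```

Emit:
drive_tool(angular=[[0,0,0],[0,0,0],[0,0,0],[0,0,0],[0,0,0],[0,0,0],[0,0,0],[0,0,0],[0,0,0],[0,0,0]], delta_pos=[[0.05,0.1,0],[0,0,0.05],[0,0,0],[0,0,0],[0,0,0],[0,0,0],[0,0,-1],[0,0,-3],[0,0,-4],[0,0,0]], gripper=[2.5,2.5,2.5,4.2,4.2,4.2,4.2,4.2,4.2,4.2])

```text
time_s: 12.45
tool_pos: [0.6266, -0.0727, 0.1227]
tool_rot: [179.9, 0.6, 166.7]
force: [1.8, -0.4, 0.3]
grip_width: 0.0421
grasp_force: 0.0
```

```bash
python3 -c "
from h import *
plan(.437,.0269,.0155,184.0)"
```

```text
turn rad -0.301  shift cm after turn: x 18.22 y 11.26 z 10.72 | now [ 0.6266 -0.0727  0.1227] [179.86   0.61 166.75] w 0.0421 F 0.0
```

Emit:
drive_tool(angular=[[0,0,-0.1],[0,0,-0.1],[0,0,-0.1],[0,0,0],[0,0,0],[0,0,0],[0,0,0],[0,0,0],[0,0,0],[0,0,0],[0,0,0],[0,0,0],[0,0,0],[0,0,0],[0,0,0]], delta_pos=[[0,0,0],[0,0,0],[0,0,0],[3,1.9,0],[3,1.9,0],[3,1.9,0],[3,1.9,0],[3,1.9,0],[2,1.2,1],[1,0.6,2],[0,0,2],[0,0,1],[0,0,0],[0,0,0],[0,0,0]], gripper=[5,5,5,5,5,5,5,5,5,5,5,5,5,5,5])

```text
time_s: 13.95
tool_pos: [0.4363, 0.0285, 0.0568]
tool_rot: [180.0, 0.1, -176.1]
force: [0.0, 0.1, 0.3]
grip_width: 0.0499
grasp_force: 0.0
```

```bash
python3 -c "
from h import *
plan(.438,.0269,.0155,184.0)"; python3 m4.py b
```

```text
turn rad -0.001  shift cm after turn: x -0.16 y -0.17 z 4.13 | now [0.4363 0.0285 0.0568] [ 1.7999e+02  9.0000e-02 -1.7606e+02] w 0.0499 F 0.0
turn rad 0.298  shift cm after turn: x -20.42 y -5.48 z 2.02 | now [0.4361 0.0286 0.0567] [ 1.7998e+02  9.0000e-02 -1.7605e+02] w 0.0502 F 0.0
```

View pics/side_b.png

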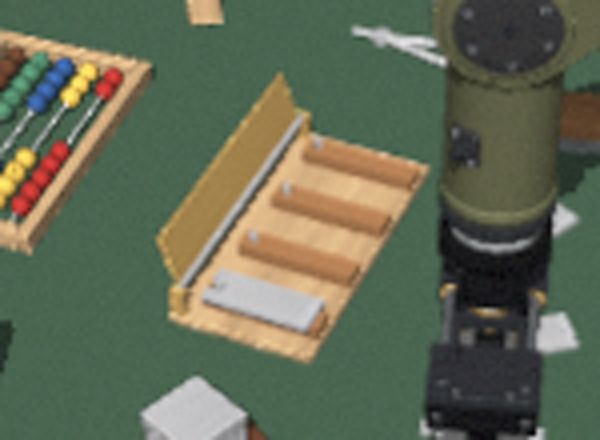

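Emit:
drive_tool(angular=[[0,0,0],[0,0,0],[0,0,0],[0,0,0],[0,0,0],[0,0,0],[0,0,0],[0,0,0],[0,0,0],[0,0,0],[0,0,0]], delta_pos=[[-0.16,-0.16,1],[0,0,1.5],[0,0,1],[0,0,0.5],[0,0,0.1],[0,0,0],[0,0,0],[0,0,0],[0,0,0],[0,0,0],[0,0,0]], gripper=[5,5,5,5,5,5,2.5,2.5,2.5,2.5,2.5], squeeze=40)

```text
time_s: 15.15
tool_pos: [0.4372, 0.0273, 0.0152]
tool_rot: [180.0, 0.0, -176.0]
force: [-0.2, -0.1, 1.3]
grip_width: 0.0331
grasp_force: 40.0
```

```bash
python3 -c "
from h import *
bed(2,-4,.08)"
```

```text
turn rad 0.298  shift cm after turn: x -20.24 y -11.58 z -6.48 | now [0.4372 0.0273 0.0152] [ 1.7998e+02  3.0000e-02 -1.7604e+02] w 0.0331 F 40.0
```

Emit:
drive_tool(angular=[[0,0,0],[0,0,0.149],[0,0,0.149],[0,0,0],[0,0,0],[0,0,0],[0,0,0],[0,0,0],[0,0,0],[0,0,0],[0,0,0],[0,0,0],[0,0,0],[0,0,0],[0,0,0],[0,0,0]], delta_pos=[[0,0,-0.5],[0,0,-2],[0,0,-2.5],[0,0,-2.5],[-2.5,-1.45,0],[-2.5,-1.45,0],[-2.5,-1.45,0],[-2.5,-1.45,0],[-2.5,-1.45,0],[-2.5,-1.45,0],[-2.5,-1.45,0],[-2.64,-1.43,0],[0,0,2],[0,0,0],[0,0,0],[0,0,0]], gripper=[2.5,2.5,2.5,2.5,2.5,2.5,2.5,2.5,2.5,2.5,2.5,2.5,2.5,2.5,2.5,2.5])

```text
time_s: 16.75
tool_pos: [0.6068, -0.1306, 0.0706]
tool_rot: [180.0, 0.0, 166.9]
force: [-0.2, 0.4, -1.4]
grip_width: 0.0332
grasp_force: 40.0
```

```bash
python3 -c "
from h import *
bed(2,-4.8,.0362)"
```

```text
turn rad 0.001  shift cm after turn: x -0.06 y -0.05 z 3.44 | now [ 0.6068 -0.1306  0.0706] [1.7996e+02 2.0000e-02 1.6694e+02] w 0.0332 F 40.0
```

Emit:
drive_tool(angular=[[0,0,0],[0,0,0],[0,0,0],[0,0,0],[0,0,0],[0,0,0],[0,0,0],[0,0,0]], delta_pos=[[-0.06,-0.05,0.5],[0,0,1],[0,0,0.5],[0,0,0.5],[0,0,0.5],[0,0,0.44],[0,0,0],[0,0,0]], gripper=[2.5,2.5,2.5,2.5,2.5,2.5,2.5,2.5])

```text
time_s: 17.55
tool_pos: [0.6074, -0.132, 0.0355]
tool_rot: [-180.0, 0.0, 166.9]
force: [-0.9, -0.1, -1.6]
grip_width: 0.0327
grasp_force: 40.0
```

```bash
python3 -c "
from h import *
bed(2,-4.8,.0362)
plan(.4269,-.0820,.08,204.5)"
```

```text
turn rad -0.000  shift cm after turn: x 0.02 y 0.08 z -0.07 | now [ 0.6074 -0.132   0.0355] [-1.8000e+02  1.0000e-02  1.6689e+02] w 0.0327 F 40.0
turn rad -0.656  shift cm after turn: x 14.35 y 12.04 z -4.45 | now [ 0.6074 -0.132   0.0355] [-1.8000e+02  1.0000e-02  1.6689e+02] w 0.0327 F 40.0
```

Emit:
drive_tool(angular=[[0,0,0],[0,0,0],[0,0,0],[0,0,0],[0,0,0],[0,0,0],[0,0,-0.131],[0,0,-0.131],[0,0,-0.131],[0,0,-0.131],[0,0,-0.132],[0,0,0],[0,0,0],[0,0,0],[0,0,0],[0,0,0],[0,0,0],[0,0,0],[0,0,0]], delta_pos=[[0,0.05,0.04],[0,0,0],[0,0,0],[0,0,0],[0,0,-1],[0,0,-3],[0,0,-4],[0,0,0],[0,0,0],[0,0,0],[0,0,0],[2.87,2.4,0],[2.87,2.4,0],[2.87,2.4,0],[2.87,2.4,1],[2.87,2.4,2],[0,0,2],[0,0,1],[0,0,0]], gripper=[2.5,4.2,4.2,4.2,4.2,4.2,4.5,5,5,5,5,5,5,5,5,5,5,5,5])

```text
time_s: 19.45
tool_pos: [0.427, -0.0819, 0.0549]
tool_rot: [180.0, -0.1, -155.5]
force: [-0.1, -0.2, 0.4]
grip_width: 0.0498
grasp_force: 0.0
```

Emit:
drive_tool(angular=[[0,0,0],[0,0,0]], delta_pos=[[0,0,0],[0,0,0]], gripper=[5,5])

```text
time_s: 19.65
tool_pos: [0.4286, -0.0822, 0.0561]
tool_rot: [-179.9, 0.1, -155.5]
force: [-0.3, -0.8, 0.5]
grip_width: 0.0499
grasp_force: 0.0
```

```bash
python3 -c "
from h import *
plan(.4269,-.0820,.0155,204.5)"
```

```text
turn rad -0.001  shift cm after turn: x 0.14 y 0.08 z 4.06 | now [ 0.4286 -0.0822  0.0561] [-1.7993e+02  8.0000e-02 -1.5554e+02] w 0.0499 F 0.0
```

Emit:
drive_tool(angular=[[0,0,0],[0,0,0],[0,0,0],[0,0,0],[0,0,0],[0,0,0],[0,0,0],[0,0,0],[0,0,0],[0,0,0],[0,0,0]], delta_pos=[[0.12,0.08,1],[0,0,1.5],[0,0,1],[0,0,0.5],[0,0,0.06],[0,0,0],[0,0,0],[0,0,0],[0,0,0],[0,0,0],[0,0,0]], gripper=[5,5,5,5,5,5,2.5,2.5,2.5,2.5,2.5], squeeze=40)

```text
time_s: 20.75
tool_pos: [0.4257, -0.0814, 0.0146]
tool_rot: [-180.0, 0.0, -155.5]
force: [0.0, 0.7, -0.4]
grip_width: 0.0329
grasp_force: 40.0
```

```bash
python3 -c "
from h import *
plan(.4269,-.0820,.0155,204.5)
bed(3,-4.5,.08)"
```

```text
turn rad -0.000  shift cm after turn: x -0.08 y -0.10 z -0.09 | now [ 0.4257 -0.0814  0.0146] [-1.8000e+02  1.0000e-02 -1.5552e+02] w 0.0329 F 40.0
turn rad 0.656  shift cm after turn: x -18.85 y -6.93 z -6.54 | now [ 0.4257 -0.0814  0.0146] [-1.8000e+02  1.0000e-02 -1.5552e+02] w 0.0329 F 40.0
```

Emit:
drive_tool(angular=[[0,0,0],[0,0,0.131],[0,0,0.131],[0,0,0.131],[0,0,0.131],[0,0,0.132],[0,0,0],[0,0,0],[0,0,0],[0,0,0],[0,0,0],[0,0,0],[0,0,0],[0,0,0],[0,0,0],[0,0,0],[0,0,0]], delta_pos=[[0,0,-0.5],[0,0,-1.5],[0,0,-2],[0,0,-2],[0,0,-1.5],[0,0,0],[-2.68,-0.99,0],[-2.68,-0.99,0],[-2.68,-0.99,0],[-2.68,-0.99,0],[-2.68,-0.99,0],[-2.68,-0.99,0],[-2.68,-0.99,0],[0,0,2],[0,0,0],[0,0,0],[0,0,0]], gripper=[2.5,2.5,2.5,2.5,2.5,2.5,2.5,2.5,2.5,2.5,2.5,2.5,2.5,2.5,2.5,2.5,2.5])

```text
time_s: 22.45
tool_pos: [0.5926, -0.1911, 0.0703]
tool_rot: [180.0, 0.0, 166.9]
force: [0.2, 0.1, -1.1]
grip_width: 0.0333
grasp_force: 40.0
```

```bash
python3 -c "
from h import *
bed(3,-5.2,.0352)"
```

```text
turn rad 0.000  shift cm after turn: x -0.04 y -0.03 z 3.51 | now [ 0.5926 -0.1911  0.0703] [1.7997e+02 3.0000e-02 1.6691e+02] w 0.0333 F 40.0
```

Emit:
drive_tool(angular=[[0,0,0],[0,0,0],[0,0,0],[0,0,0],[0,0,0],[0,0,0],[0,0,0],[0,0,0]], delta_pos=[[-0.02,0,0.5],[0,0,1],[0,0,0.5],[0,0,0.5],[0,0,0.5],[0,0,0.4],[0,0,0],[0,0,0]], gripper=[2.5,2.5,2.5,2.5,2.5,2.5,2.5,2.5])

```text
time_s: 23.25
tool_pos: [0.5929, -0.1916, 0.0355]
tool_rot: [-180.0, -0.0, 166.9]
force: [0.4, -0.2, -0.4]
grip_width: 0.033
grasp_force: 40.0
```

```bash
python3 -c "
from h import *
bed(3,-5.2,.0348)
plan(.4388,-.2429,.06,142.1)"
```

```text
turn rad -0.000  shift cm after turn: x -0.00 y 0.01 z 0.07 | now [ 0.5929 -0.1916  0.0355] [-180.     -0.    166.89] w 0.033 F 40.0
turn rad 0.433  shift cm after turn: x 9.01 y -13.51 z -2.45 | now [ 0.5929 -0.1916  0.0355] [-180.     -0.    166.89] w 0.033 F 40.0
```

Emit:
drive_tool(angular=[[0,0,0],[0,0,0],[0,0,0],[0,0,0],[0,0,0],[0,0,0],[0,0,0.144],[0,0,0.144],[0,0,0.145],[0,0,0],[0,0,0],[0,0,0],[0,0,0],[0,0,0],[0,0,0],[0,0,0],[0,0,0],[0,0,0],[0,0,0]], delta_pos=[[0,0,0.06],[0,0,0],[0,0,0],[0,0,0],[0,0,-1],[0,0,-3],[0,0,-4],[0,0,0],[0,0,0],[1.5,-2.25,0],[1.5,-2.25,0],[1.5,-2.25,0],[1.5,-2.25,0],[1.5,-2.25,1],[1.5,-2.25,2],[0,0,2],[0,0,1],[0,0,0],[0,0,0]], gripper=[2.5,4.2,4.2,4.2,4.2,4.2,4.5,5,5,5,5,5,5,5,5,5,5,5,5])

```text
time_s: 25.15
tool_pos: [0.4399, -0.2428, 0.0557]
tool_rot: [-180.0, 0.1, 142.1]
force: [0.5, -0.1, 0.2]
grip_width: 0.0497
grasp_force: 0.0
```

```bash
python3 -c "
from h import *
plan(.4388,-.2429,.015,142.1)"
```

```text
turn rad 0.001  shift cm after turn: x 0.08 y -0.07 z 4.07 | now [ 0.4399 -0.2428  0.0557] [-1.8000e+02  6.0000e-02  1.4213e+02] w 0.0497 F 0.0
```

Emit:
drive_tool(angular=[[0,0,0],[0,0,0],[0,0,0],[0,0,0],[0,0,0],[0,0,0],[0,0,0],[0,0,0],[0,0,0],[0,0,0],[0,0,0]], delta_pos=[[0.08,-0.07,1],[0,0,1.5],[0,0,1],[0,0,0.5],[0,0,0.05],[0,0,0],[0,0,0],[0,0,0],[0,0,0],[0,0,0],[0,0,0]], gripper=[5,5,5,5,5,5,2.5,2.5,2.5,2.5,2.5], squeeze=40)

```text
time_s: 26.25
tool_pos: [0.4382, -0.243, 0.0145]
tool_rot: [-180.0, 0.0, 142.1]
force: [1.0, 0.1, 1.9]
grip_width: 0.0332
grasp_force: 40.4
```

```bash
python3 -c "
from h import *
plan(.4388,-.2429,.015,142.1)
bed(4,-4.5,.08)"
```

```text
turn rad -0.000  shift cm after turn: x -0.04 y 0.05 z -0.05 | now [ 0.4382 -0.243   0.0145] [-1.8000e+02  5.0000e-02  1.4208e+02] w 0.0332 F 40.4
turn rad -0.433  shift cm after turn: x -13.97 y 2.33 z -6.55 | now [ 0.4382 -0.243   0.0145] [-1.8000e+02  5.0000e-02  1.4208e+02] w 0.0332 F 40.4
```

Emit:
drive_tool(angular=[[0,0,0],[0,0,-0.144],[0,0,-0.144],[0,0,-0.145],[0,0,0],[0,0,0],[0,0,0],[0,0,0],[0,0,0],[0,0,0],[0,0,0],[0,0,0],[0,0,0],[0,0,0]], delta_pos=[[0,0,-0.5],[0,0,-2],[0,0,-2.5],[0,0,-2.5],[-2.33,0.39,0],[-2.33,0.39,0],[-2.33,0.39,0],[-2.33,0.39,0],[-2.33,0.39,0],[-2.3,0.38,0],[0,0,2],[0,0,0],[0,0,0],[0,0,0]], gripper=[2.5,2.5,2.5,2.5,2.5,2.5,2.5,2.5,2.5,2.5,2.5,2.5,2.5,2.5])

```text
time_s: 27.65
tool_pos: [0.5786, -0.2521, 0.07]
tool_rot: [180.0, 0.0, 166.9]
force: [-1.1, 0.3, -0.9]
grip_width: 0.033
grasp_force: 40.0
```

```bash
python3 -c "
from h import *
bed(4,-4.9,.035)"
```

```text
turn rad -0.001  shift cm after turn: x -0.05 y 0.02 z 3.50 | now [ 0.5786 -0.2521  0.07  ] [1.7999e+02 1.0000e-02 1.6685e+02] w 0.033 F 40.0
```

Emit:
drive_tool(angular=[[0,0,0],[0,0,0],[0,0,0],[0,0,0],[0,0,0],[0,0,0],[0,0,0],[0,0,0]], delta_pos=[[-0.03,0.02,0.5],[0,0,1],[0,0,0.5],[0,0,0.5],[0,0,0.5],[0,0,0.4],[0,0,0],[0,0,0]], gripper=[2.5,2.5,2.5,2.5,2.5,2.5,2.5,2.5])

```text
time_s: 28.45
tool_pos: [0.5794, -0.2517, 0.0354]
tool_rot: [180.0, 0.0, 166.9]
force: [0.4, 0.5, -0.4]
grip_width: 0.0335
grasp_force: 40.0
```

```bash
python3 -c "
from h import *
bed(4,-4.9,.0347)
print(rackpt(100,0))
plan(*rackpt(0,0),.17,256.9)"
```

```text
turn rad -0.000  shift cm after turn: x 0.01 y -0.04 z 0.07 | now [ 0.5794 -0.2517  0.0354] [180.     0.   166.89] w 0.0335 F 40.0
(np.float64(0.7023975967279051), np.float64(-0.1851651307436855))
turn rad -1.571  shift cm after turn: x -9.26 y -0.48 z -13.46 | now [ 0.5794 -0.2517  0.0354] [180.     0.   166.89] w 0.0335 F 40.0
```

Emit:
drive_tool(angular=[[0,0,0],[0,0,0],[0,0,0],[0,0,0],[0,0,0],[0,0,0],[0,0,0.144],[0,0,0.144],[0,0,0.145],[0,0,0],[0,0,0]], delta_pos=[[0,-0.02,0.06],[0,0,0],[0,0,0],[0,0,0],[0,0,-1],[0,0,-3],[0,0,-5],[0,0,-3],[0,0,0],[0,0,0],[0,0,0]], gripper=[2.5,4.2,4.2,4.2,4.2,4.2,5,8.5,8.5,8.5,8.5])

```text
time_s: 29.55
tool_pos: [0.579, -0.2515, 0.1547]
tool_rot: [-180.0, -0.0, 142.3]
force: [0.2, -0.0, -1.0]
grip_width: 0.074
grasp_force: 0.0
```

```bash
python3 -c "
from h import *
plan(.6397,.078,.035,142)"
```

```text
turn rad 0.005  shift cm after turn: x 15.50 y 29.70 z 11.97 | now [ 0.579  -0.2515  0.1547] [-1.8000e+02 -4.0000e-02  1.4229e+02] w 0.074 F 0.0
```

Emit:
drive_tool(angular=[[0,0,0.004],[0,0,0],[0,0,0],[0,0,0],[0,0,0],[0,0,0],[0,0,0],[0,0,0],[0,0,0],[0,0,0],[0,0,0],[0,0,0]], delta_pos=[[1.55,2.97,0],[1.55,2.97,0],[1.55,2.97,0],[1.55,2.97,0],[1.55,2.97,0],[1.55,2.97,0],[1.55,2.97,0],[1.55,2.97,0],[1.55,2.97,0],[1.55,2.97,0],[0,0,0],[0,0,0]], gripper=[8.6,8.6,8.6,8.6,8.6,8.6,8.6,8.6,8.6,8.6,8.6,8.6])

```text
time_s: 30.75
tool_pos: [0.64, 0.0784, 0.1537]
tool_rot: [-179.9, -0.1, 142.1]
force: [-0.8, -0.0, 0.1]
grip_width: 0.086
grasp_force: 0.0
```

```bash
python3 -c "
from h import *
plan(.6397,.078,.035,142)"; python3 m4.py c | tail -0
python3 - <<'E'
import cv2,numpy as np
a=cv2.imread('pics/top_c.png');b=cv2.imread('pics/side_c.png')
cv2.imwrite('pics/c2.png',cv2.resize(np.hstack([a,b]),(800,300)))
E
```

```text
turn rad 0.002  shift cm after turn: x -0.00 y -0.05 z 11.87 | now [0.64   0.0784 0.1537] [-1.7988e+02 -6.0000e-02  1.4210e+02] w 0.086 F 0.0Exception ignored on flushing sys.stdout:
BrokenPipeError: [Errno 32] Broken pipe
```

View pics/c2.png

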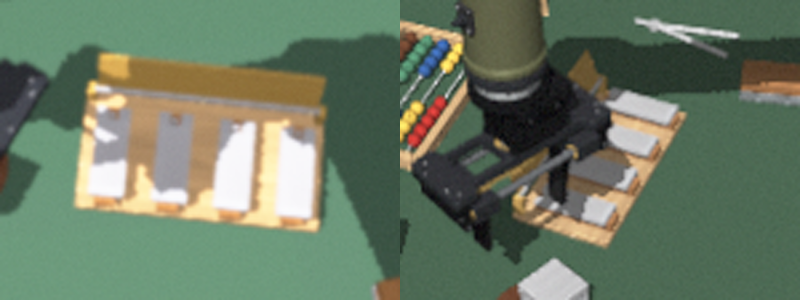

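```bash
cat > m5.py <<'E'
from h import *
for n in("side","top"):
    p=eyes.read_camera(n)
    for nm,a,tp in(("square_tin_c",[.64,.078],[box(-27,27,-27,27,4,54)]),("round_tin_c",[.49,.362],cyl(28,4,54))):
        t=near(p,nm,a,.03,.12)
        if t is None: print(n,nm,"none"); continue
        g=ground(np.argwhere(t).mean(0)[::-1],p,.03)
        tv,te=min((fit(tp,t,p,[*g,b]) for b in((.1,.5,.9,1.3) if nm[0]=="s" else (0,))),key=lambda r:r[1]); print(n,nm,np.round(tv,4),round(np.degrees(tv[2])%90,1),round(te,3))
E
python3 m5.py
```

```text
side square_tin_c [0.613  0.0746 0.8234] 47.2 0.022
side round_tin_c [0.4894 0.3615 0.0725] 4.2 0.009
top square_tin_c [0.6151 0.068  1.6934] 7.0 0.353
top round_tin_c [0.4911 0.3642 0.0044] 0.3 0.006
```

Emit:
drive_tool(angular=[[0,0,0],[0,0,0.03],[0,0,0],[0,0,0],[0,0,0],[0,0,0],[0,0,0],[0,0,0],[0,0,0],[0,0,0],[0,0,0],[0,0,0],[0,0,0]], delta_pos=[[1.95,-1.75,0],[0,0,1],[0,0,3],[0,0,3],[0,0,2.5],[0,0,1.5],[0,0,0.8],[0,0,0],[0,0,0],[0,0,0],[0,0,0],[0,0,0],[0,0,0]], gripper=[8.6,8.6,8.6,8.6,8.6,8.6,8.6,4.5,4.5,4.5,4.5,4.5,4.5], squeeze=30)

```text
time_s: 32.45
tool_pos: [0.615, 0.0758, 0.0377]
tool_rot: [179.9, 0.0, 140.1]
force: [-0.6, -0.3, 4.5]
grip_width: 0.0546
grasp_force: 29.3
```

```bash
python3 -c "
from h import *
plan(.6627,.2197,.035,140)"
```

```text
turn rad 0.002  shift cm after turn: x 5.59 y 14.09 z 0.27 | now [0.615  0.0758 0.0377] [1.7995e+02 3.0000e-02 1.4014e+02] w 0.0546 F 29.3
```

Emit:
drive_tool(angular=[[0,0,0],[0,0,0],[0,0,0],[0,0,0],[0,0,0],[0,0,0],[0,0,0],[0,0,0],[0,0,0],[0,0,0],[0,0,0],[0,0,0],[0,0,0],[0,0,0],[0,0,0]], delta_pos=[[0,0,-1],[0,0,-2],[0,0,-3],[0.93,2.35,0],[0.93,2.35,0],[0.93,2.35,0],[0.93,2.35,0],[0.93,2.35,0],[0.93,2.35,0],[0,0,2.5],[0,0,2],[0,0,1],[0,0,0.5],[0,0,0],[0,0,0]], gripper=[4.5,4.5,4.5,4.5,4.5,4.5,4.5,4.5,4.5,4.5,4.5,4.5,4.5,4.5,4.5], squeeze=30)

```text
time_s: 33.95
tool_pos: [0.663, 0.2198, 0.038]
tool_rot: [179.9, 0.1, 140.1]
force: [-1.2, 0.9, -1.4]
grip_width: 0.0548
grasp_force: 29.3
```

Emit:
drive_tool(angular=[[0,0,0],[0,0,0],[0,0,0],[0,0,0],[0,0,0],[0,0,0],[0,0,0],[0,0,0],[0,0,0],[0,0,0],[0,0,0],[0,0,0],[0,0,0],[0,0,0],[0,0,0],[0,0,0],[0,0,0],[0,0,0]], delta_pos=[[0,0,0.15],[0,0,0.1],[0,0,0],[0,0,0],[0,0,0],[0,0,0],[0,0,-2],[0,0,-4],[0,0,-5],[3.2,0,0],[3.2,0,0],[3.2,0,0],[3.2,0,0],[3.2,0,0],[3.2,-0.1,0],[3.2,-0.1,0],[0,0,0],[0,0,0]], gripper=[4.5,4.5,8.6,8.6,8.6,8.6,8.6,8.6,8.6,8.6,8.6,8.6,8.6,8.6,8.6,8.6,8.6,8.6])

```text
time_s: 35.75
tool_pos: [0.4884, 0.3624, 0.1445]
tool_rot: [180.0, 0.0, 140.3]
force: [0.6, -1.2, -1.1]
grip_width: 0.0858
grasp_force: 0.0
```

```bash
cat > m6.py <<'E'
from h import *
for n in("side","top"):
    p=eyes.read_camera(n)
    for nm,a,tp in(("square_tin_c",[.66,.22],[box(-27,27,-27,27,2,52)]),("round_tin_c",[.49,.362],cyl(28,4,54)),("round_stand",[.63,.08],cyl(50,0,4)),("square_stand",[.477,.359],[box(-50,50,-50,50,0,4)])):
        t=near(p,nm,a,.03 if nm[-1]=="c" else 0,.07)
        if t is None: print(n,nm,"none"); continue
        g=ground(np.argwhere(t).mean(0)[::-1],p,.03 if nm[-1]=="c" else .004)
        tv,te=min((fit(tp,t,p,[*g,b]) for b in((.1,.5,.9,1.3) if nm[0]=="s" else (0,))),key=lambda r:r[1]); print(n,nm,np.round(tv,4),round(np.degrees(tv[2])%90,1),round(te,3))
plan(.49,.3629,.035,140)
E
python3 m6.py
```

```text
side square_tin_c [0.6607 0.2195 0.9363] 53.6 0.014
side round_tin_c [ 0.4889  0.3607 -0.0324] 88.1 0.062
side round_stand [0.6389 0.078  0.0606] 3.5 0.224
side square_stand [0.4763 0.3589 1.214 ] 69.6 0.704
top square_tin_c none
top round_tin_c [0.4746 0.3412 0.0248] 1.4 6.575
top round_stand [0.6349 0.0814 0.0356] 2.0 0.003
top square_stand [ 0.4739  0.3574 -0.3753] 68.5 0.892
turn rad 0.002  shift cm after turn: x 0.03 y 0.16 z 10.93 | now [0.4892 0.3615 0.1443] [-1.800e+02  1.000e-02  1.401e+02] w 0.0861 F 0.0
```

Emit:
drive_tool(angular=[[0,0,0],[0,0,0],[0,0,0],[0,0,0],[0,0,0],[0,0,0],[0,0,0],[0,0,0],[0,0,0],[0,0,0],[0,0,0],[0,0,0]], delta_pos=[[0,0.16,2],[0,0,3],[0,0,3],[0,0,1.8],[0,0,0.9],[0,0,0],[0,0,0],[0,0,0],[0,0,0],[0,0,0],[0,0,-1],[0,0,-2]], gripper=[8.6,8.6,8.6,8.6,8.6,4.5,4.5,4.5,4.5,4.5,4.5,4.5], squeeze=30)

```text
time_s: 37.45
tool_pos: [0.4886, 0.3622, 0.0665]
tool_rot: [-179.8, -0.0, 140.1]
force: [-0.1, 0.3, -1.4]
grip_width: 0.0556
grasp_force: 30.0
```

```bash
python3 -c "
from h import *
plan(.634,.079,.037,140)"
```

```text
turn rad 0.002  shift cm after turn: x -29.34 y -12.34 z 2.95 | now [0.4886 0.3622 0.0665] [-1.7979e+02 -2.0000e-02  1.4013e+02] w 0.0556 F 30.0
```

Emit:
drive_tool(angular=[[0,0,0],[0,0,0],[0,0,0],[0,0,0],[0,0,0],[0,0,0],[0,0,0],[0,0,0],[0,0,0],[0,0,0],[0,0,0],[0,0,0],[0,0,0],[0,0,0],[0,0,0],[0,0,0],[0,0,0]], delta_pos=[[0,0,-2],[0,0,-3],[0,0,-2],[-2.93,-1.23,0],[-2.93,-1.23,0],[-2.93,-1.23,0],[-2.93,-1.23,0],[-2.93,-1.23,0],[-2.93,-1.23,0],[-2.93,-1.23,0],[-2.93,-1.23,0],[-2.93,-1.23,0],[-2.93,-1.23,0],[0,0,2],[0,0,3],[0,0,0],[0,0,0]], gripper=[4.5,4.5,4.5,4.5,4.5,4.5,4.5,4.5,4.5,4.5,4.5,4.5,4.5,4.5,4.5,4.5,4.5])

```text
time_s: 39.15
tool_pos: [0.6356, 0.081, 0.0875]
tool_rot: [-179.9, -0.0, 140.2]
force: [0.9, -0.4, -1.2]
grip_width: 0.0552
grasp_force: 30.0
```

```bash
python3 -c "
from h import *
plan(.634,.079,.036,140)"; python3 m4.py d >/dev/null
```

```text
turn rad 0.003  shift cm after turn: x -0.01 y -0.25 z 5.15 | now [0.6356 0.081  0.0875] [-1.7995e+02 -4.0000e-02  1.4015e+02] w 0.0552 F 30.0
```

View pics/side_d.png

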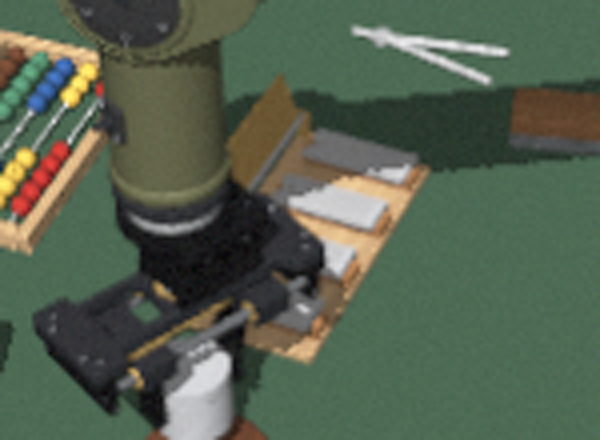

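Emit:
drive_tool(angular=[[0,0,0],[0,0,0],[0,0,0],[0,0,0],[0,0,0],[0,0,0]], delta_pos=[[0,-0.2,1],[0,0,2],[0,0,1.3],[0,0,0.6],[0,0,0],[0,0,0]], gripper=[4.5,4.5,4.5,4.5,4.5,4.5])

```text
time_s: 39.85
tool_pos: [0.6351, 0.0793, 0.0386]
tool_rot: [180.0, 0.0, 140.1]
force: [-1.1, -1.1, -1.5]
grip_width: 0.0554
grasp_force: 30.0
```

Lower in small steps, release, rise and go back over the mat.

Emit:
drive_tool(angular=[[0,0,0],[0,0,0],[0,0,0]], delta_pos=[[0,0,0.12],[0,0,0.08],[0,0,0]], gripper=[4.5,4.5,4.5])

```text
time_s: 40.15
tool_pos: [0.6352, 0.0793, 0.0381]
tool_rot: [179.9, 0.0, 140.1]
force: [-3.7, 0.3, 6.7]
grip_width: 0.0551
grasp_force: 30.0
```

Emit:
drive_tool(angular=[[0,0,0],[0,0,0],[0,0,0],[0,0,0],[0,0,0],[0,0,0],[0,0,0],[0,0,0],[0,0,0],[0,0,0],[0,0,0],[0,0,0],[0,0,0],[0,0,0]], delta_pos=[[0,0,0],[0,0,0],[0,0,0],[0,0,0],[0,0,-1.5],[0,0,-4],[0,0,-4],[1.38,2.51,0],[1.38,2.51,0],[1.38,2.51,0],[1.38,2.51,0],[1.38,2.51,0],[0,0,0],[0,0,0]], gripper=[8.6,8.6,8.6,8.6,8.6,8.6,8.6,8.6,8.6,8.6,8.6,8.6,8.6,8.6])

```text
time_s: 41.55
tool_pos: [0.6622, 0.2205, 0.132]
tool_rot: [180.0, 0.0, 140.2]
force: [0.7, -0.7, -0.2]
grip_width: 0.086
grasp_force: 0.0
```

```bash
sed -i 's/\[.49,.362\],cyl/[.634,.079],cyl/; s/^plan.*/plan(.663,.2198,.036,140)/' m6.py; python3 m6.py
```

```text
side square_tin_c [0.6602 0.2199 0.8094] 46.4 0.069
side round_tin_c [0.6316 0.0797 0.0846] 4.8 0.457
side round_stand [0.6308 0.0812 0.1042] 6.0 1.052
side square_stand [0.4772 0.3575 1.2064] 69.1 0.004
top square_tin_c [0.6498 0.2259 0.5669] 32.5 1.321
top round_tin_c [ 0.6355  0.0811 -0.0227] 88.7 0.003
top round_stand [ 0.6309  0.0809 -0.0949] 84.6 0.851
top square_stand none
turn rad 0.002  shift cm after turn: x -0.04 y 0.08 z 9.55 | now [0.6622 0.2195 0.1315] [179.99  -0.   140.11] w 0.0858 F 0.0
```

Emit:
drive_tool(angular=[[0,0,0],[0,0,0],[0,0,0],[0,0,0],[0,0,0],[0,0,0],[0,0,0],[0,0,0],[0,0,0],[0,0,0],[0,0,0],[0,0,0],[0,0,0],[0,0,0]], delta_pos=[[0,0.08,2],[0,0,3],[0,0,2.5],[0,0,1.3],[0,0,0.6],[0,0,0],[0,0,0],[0,0,0],[0,0,0],[0,0,0],[0,0,-1],[0,0,-3],[0,0,-3],[0,0,0]], gripper=[8.6,8.6,8.6,8.6,8.6,4.5,4.5,4.5,4.5,4.5,4.5,4.5,4.5,4.5], squeeze=30)

```text
time_s: 43.45
tool_pos: [0.6657, 0.221, 0.1128]
tool_rot: [179.6, 0.2, 140.1]
force: [1.5, 0.7, -2.1]
grip_width: 0.0544
grasp_force: 29.3
```

```bash
python3 -c "
from h import *
plan(.477,.3592,.037,140)"
```

```text
turn rad 0.002  shift cm after turn: x 23.34 y -1.54 z 7.58 | now [0.6657 0.221  0.1128] [179.57   0.24 140.13] w 0.0544 F 29.3
```

Emit:
drive_tool(angular=[[0,0,0],[0,0,0],[0,0,0],[0,0,0],[0,0,0],[0,0,0],[0,0,0],[0,0,0],[0,0,0],[0,0,0],[0,0,0],[0,0,0],[0,0,0]], delta_pos=[[2.88,-0.18,0],[2.88,-0.18,0],[2.88,-0.18,0],[2.88,-0.18,0],[2.88,-0.18,0],[2.88,-0.18,0],[2.88,-0.18,0],[2.88,-0.18,0],[0,0,2],[0,0,2.5],[0,0,1.3],[0,0,0],[0,0,0]], gripper=[4.5,4.5,4.5,4.5,4.5,4.5,4.5,4.5,4.5,4.5,4.5,4.5,4.5])

```text
time_s: 44.75
tool_pos: [0.477, 0.3568, 0.0494]
tool_rot: [-180.0, 0.0, 140.1]
force: [0.3, -0.1, -2.4]
grip_width: 0.0547
grasp_force: 29.3
```

```bash
python3 -c "
from h import *
plan(.477,.3592,.039,140)"
```

```text
turn rad 0.002  shift cm after turn: x 0.16 y 0.19 z 1.04 | now [0.477  0.3568 0.0494] [-1.7999e+02  2.0000e-02  1.4009e+02] w 0.0547 F 29.3
```

Emit:
drive_tool(angular=[[0,0,0],[0,0,0],[0,0,0],[0,0,0],[0,0,0]], delta_pos=[[0.15,0.18,0.4],[0,0,0.4],[0,0,0.2],[0,0,0],[0,0,0]], gripper=[4.5,4.5,4.5,4.5,4.5])

```text
time_s: 45.25
tool_pos: [0.4768, 0.3598, 0.0401]
tool_rot: [179.9, -0.0, 140.1]
force: [-1.0, -0.7, 3.7]
grip_width: 0.0546
grasp_force: 29.3
```

Emit:
drive_tool(angular=[[0,0,0],[0,0,0],[0,0,0],[0,0,0],[0,0,0],[0,0,0],[0,0,0],[0,0,0],[0,0,0],[0,0,-0.117],[0,0,-0.117],[0,0,-0.117],[0,0,-0.117],[0,0,0]], delta_pos=[[0,0,0.03],[0,0,0],[0,0,0],[0,0,0],[0,0,0],[0,0,-2],[0,0,-4],[0,0,-4],[0,0,-3],[0,0,0],[0,0,0],[0,0,0],[0,0,0],[0,0,0]], gripper=[4.5,8.6,8.6,8.6,8.6,8.6,8.6,8.6,8.6,5,0,0,0,0])

```text
time_s: 46.65
tool_pos: [0.4766, 0.3593, 0.169]
tool_rot: [180.0, -0.0, 167.0]
force: [-0.3, -0.7, -0.3]
grip_width: 0.0539
grasp_force: 0.0
```

```bash
cat > m7.py <<'E'
from h import *
for n in("top","side"):
    p=eyes.read_camera(n)
    x=p["pixels"].astype(int); w=((x.min(2)>100)&(x.max(2)-x.min(2)<45))
    c=proj(np.array([[*rackpt(-4.5,y),.025] for y in(93,31,-31,-93)]),p)
    for i in range(4):
        M=sil(place(iron(20),*rackpt(-4.5,[93,31,-31,-93][i]),RACK[2]),p)
        k=cv2.dilate((M>.1).astype(np.uint8),np.ones((9,9)))>0
        m=w&k; v,e=fit(iron(20),m,p,[*rackpt(-4.5,[93,31,-31,-93][i]),RACK[2]])
        print(n,i+1,"iron",v[:2].round(4),round(np.degrees(v[2]),1),"err",round(e,3),"d mm from aim",(1000*(v[:2]-rackpt(-4.5,[93,31,-31,-93][i]))).round(1))
    q=np.round(proj(np.array([[.61,-.16,.03]]),p)[0]).astype(int)
    cv2.imwrite(f"pics/{n}_e.png",cv2.resize(p["pixels"][q[1]-45:q[1]+45,q[0]-60:q[0]+60,::-1],(400*1,300),interpolation=cv2.INTER_CUBIC))
    t=near(p,"square_tin_c",[.477,.359],.03,.07)
    if t is not None: print(n,fit([box(-27,27,-27,27,4,54)],t,p,[.477,.359,.87]))
cv2.imwrite("pics/e.png",np.hstack([cv2.imread("pics/top_e.png"),cv2.imread("pics/side_e.png")]))
plan(*rackpt(100,0),.06,166.9)
E
python3 m7.py
```

```text
top 1 iron [ 0.6237 -0.0702] -13.4 err 0.017 d mm from aim [2.  0.7]
top 2 iron [ 0.6102 -0.1311] -13.0 err 0.017 d mm from aim [2.5 0.2]
top 3 iron [ 0.5955 -0.1906] -12.9 err 0.019 d mm from aim [2.  1.1]
top 4 iron [ 0.5809 -0.2507] -13.3 err 0.018 d mm from aim [1.4 1.4]
side 1 iron [ 0.6588 -0.0845] -33.8 err 0.69 d mm from aim [ 37.1 -13.6]
side 2 iron [ 0.6592 -0.1354] -73.9 err 5.311 d mm from aim [51.6 -4.1]
side 3 iron [ 0.5944 -0.1915] -13.1 err 8.229 d mm from aim [0.8 0.2]
side 4 iron [ 0.5836 -0.2547] -16.6 err 18.725 d mm from aim [ 4.  -2.6]
turn rad -0.001  shift cm after turn: x -34.33 y -47.92 z 10.90 | now [0.4767 0.3594 0.169 ] [-179.99    0.    166.83] w 0.0381 F 0.0
```

View pics/e.png

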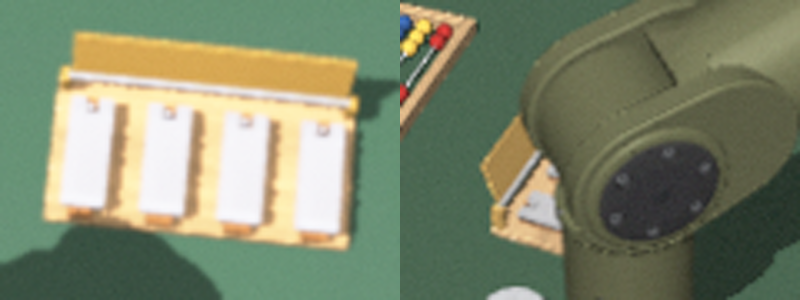

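Emit:
drive_tool(angular=[[0,0,0],[0,0,0],[0,0,0],[0,0,0],[0,0,0],[0,0,0],[0,0,0],[0,0,0],[0,0,0],[0,0,0],[0,0,0],[0,0,0],[0,0,0],[0,0,0],[0,0,0],[0,0,0],[0,0,0]], delta_pos=[[-2.29,-3.19,0],[-2.29,-3.19,0],[-2.29,-3.19,0],[-2.29,-3.19,0],[-2.29,-3.19,0],[-2.29,-3.19,0],[-2.29,-3.19,0],[-2.29,-3.19,0],[-2.29,-3.19,0],[-2.29,-3.19,0],[-2.29,-3.19,0],[-2.29,-3.19,0],[-2.29,-3.19,0],[-2.29,-3.19,0],[-2.29,-3.19,0],[0,0,0],[0,0,0]], gripper=[0,0,0,0,0,0,0,0,0,0,0,0,0,0,0,0,0])

```text
time_s: 48.55
tool_pos: [0.7028, -0.1857, 0.1685]
tool_rot: [-180.0, -0.0, 166.8]
force: [0.0, 0.6, 0.8]
grip_width: 0.0003
grasp_force: 0.0
```

```bash
python3 -c "
from h import *
plan(*rackpt(100,0),.066,166.9)"
```

```text
turn rad -0.003  shift cm after turn: x 0.05 y 0.05 z 10.25 | now [ 0.7028 -0.1857  0.1685] [-1.7996e+02 -4.0000e-02  1.6675e+02] w 0.0003 F 0.0
```

Emit:
drive_tool(angular=[[0,0,0],[0,0,0],[0,0,0],[0,0,0],[0,0,0],[0,0,0],[0,0,0],[0,0,0],[0,0,0],[0,0,0],[0,0,0],[0,0,0],[0,0,0],[0,0,0],[0,0,0],[0,0,0],[0,0,0],[0,0,0]], delta_pos=[[0,0,3],[0,0,3.5],[0,0,2.5],[0,0,1.2],[0,0,0],[0.6,0,0],[0.6,0,0],[0.6,0,0],[0.6,0,0],[0.6,0,0],[0.6,0,0],[0.6,0,0],[0.6,0,0],[0,0,0],[0,0,0],[0,0,0],[0,0,-2],[0,0,-4]], gripper=[0,0,0,0,0,0,0,0,0,0,0,0,0,0,0,0,0,0])

```text
time_s: 50.35
tool_pos: [0.6544, -0.1724, 0.1241]
tool_rot: [-180.0, -0.4, 167.0]
force: [-0.4, -0.2, 0.6]
grip_width: 0.0006
grasp_force: 0.0
```

Emit:
drive_tool(angular=[[0,0,0],[0,0,0],[0,0,0],[0,0,0],[0,0,0],[0,0,0],[0,0,0],[0,0,0],[0,0,0],[0,0,0],[0,0,0],[0,0,0],[0,0,0],[0,0,0]], delta_pos=[[0,0,-4],[2,-3,0],[2,-3,0],[2,-3,0],[2,-3,0],[2,-3,0],[2,-3,0],[2,-3,0],[2,-3,0],[0,0,0],[0,0,0],[0,0,0],[0,0,0],[0,0,0]], gripper=[0,0,0,0,0,0,0,0,0,0,0,0,0,0])

```text
time_s: 51.75
tool_pos: [0.4474, -0.3701, 0.1669]
tool_rot: [180.0, -0.0, 167.1]
force: [-0.1, 0.2, -0.4]
grip_width: 0.0005
grasp_force: 0.0
```

```bash
python3 - <<'E'
from h import *
p=eyes.read_camera("side"); cv2.imwrite("pics/f.png",cv2.resize(p["pixels"][:,:,::-1],(768,576),interpolation=cv2.INTER_CUBIC))
p=eyes.read_camera("top"); cv2.imwrite("pics/g.png",cv2.resize(p["pixels"][60:240,60:360,::-1],(800,480),interpolation=cv2.INTER_CUBIC))
E
```

```text
(no output)
```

View pics/f.png

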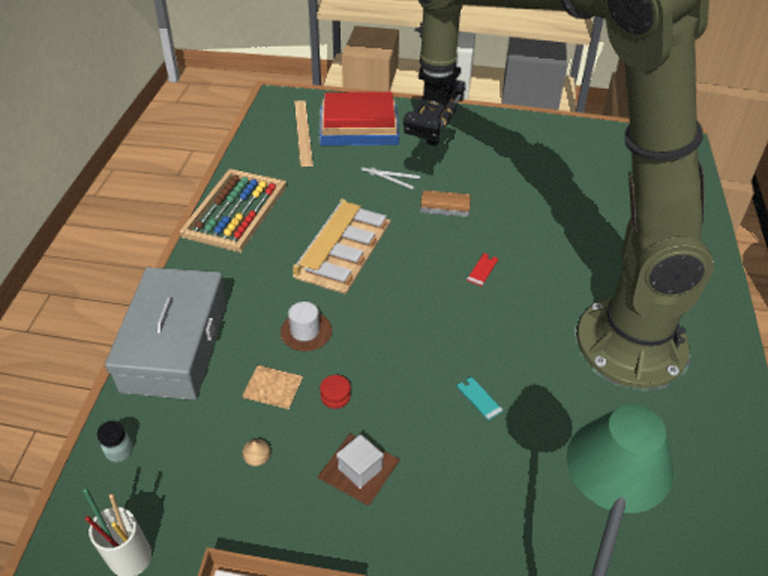

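View pics/g.png

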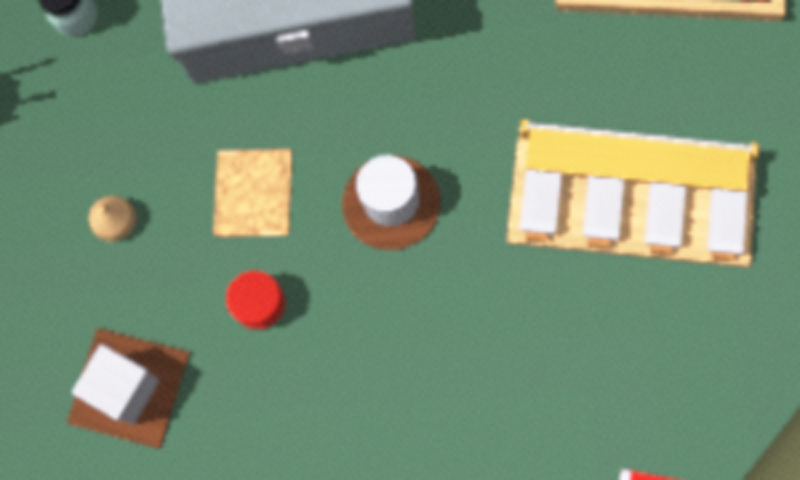

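```bash
python3 - <<'E'
from h import *
for n in("side","top"):
    p=eyes.read_camera(n)
    for nm,a,pt in(("square_tin_c",(.477,.359,.87),[box(-27,27,-27,27,4,54)]),("round_tin_c",(.634,.079,0),cyl(28,4,54))):
        t=near(p,nm,a[:2],.03,.07)
        if t is not None: v,e=fit(pt,t,p,a); print(n,nm,v[:2].round(4),round(e,3))
    k=near(p,"keeper",rackpt(35,0),.03,.07)
    if k is not None:
        for q in(0,.08,.2): print("keeper",q,((sil(place([keeper(q)],*RACK),p)-k)**2).sum().round(1))
E
```

```text
side square_tin_c [0.4747 0.359 ] 0.048
side round_tin_c [0.6359 0.0763] 0.016
keeper 0 86.3
keeper 0.08 51.5
keeper 0.2 58.8
top square_tin_c [0.4744 0.3625] 0.013
top round_tin_c [0.6366 0.0816] 0.003
keeper 0 142.3
keeper 0.08 151.2
keeper 0.2 214.1
```

```bash
python3 - <<'E'
from h import *
for n,s in(("side",-1),("top",1)):
    p=eyes.read_camera(n); k=near(p,"keeper",rackpt(35,0),.03,.07)
    r=(RACK[0]+s*.0008,RACK[1]+s*.0025,RACK[2])
    print(n,k.sum(),[(q,((sil(place([keeper(q)],*r),p)-k)**2).sum().round(1)) for q in(-.1,0,.05,.1,.2,.3)])
E
```

```text
side 755 [(-0.1, np.float64(117.4)), (0, np.float64(87.9)), (0.05, np.float64(84.4)), (0.1, np.float64(94.6)), (0.2, np.float64(140.6)), (0.3, np.float64(185.6))]
top 1472 [(-0.1, np.float64(116.0)), (0, np.float64(104.1)), (0.05, np.float64(113.5)), (0.1, np.float64(136.8)), (0.2, np.float64(194.5)), (0.3, np.float64(264.2))]
```

Both cameras put the keeper's angle at about 0, so it is shut.

```bash
python3 -c "
from cell import env
print(env.sign_off())"
```

```text
the job is handed in; nothing more can be done
None
```

I handed the job in at about 52 s of the 210 s limit: all four irons lie on the beds with their notches over the pins, the keeper is shut and the tins are swapped. The camera checks agreed with this, but the sign-off returned no verdict.

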